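# Close the soaking pot with its keyed cover

### The job

Close the soaking pot with its steel cover: set the cover on the pot's collar by its black bar grip and turn it until its three lugs drop into the collar's notches, so that it lies fully home and level on the collar. Let go of it, and do not push about the other things on the bench.

Things in the scene. Friction and masses are not known exactly. Their poses are not given: they have to be found in the camera images.
- cover: Loose steel cover, right way up on the bench, 45 mm high, about 0.2 kg. Origin: centre of its underside, z up. From below: round plug, diameter 77.4 mm, 10 mm deep (lowest 3 mm tapered to 71 mm); disc, diameter 103 mm, 10 to 15 mm above the origin; black bar grip on top, up to 45 mm.
- cover_grip (a point): Centre of the cover's bar grip, 30 mm above the cover's origin. The bar is 44 mm long along the cover's x axis, 14 mm thick along y, 30 mm high (its foot stands on the disc).
- cover_lug (a point): Bottom of the first of the cover's three lugs, 44 mm from its axis along its x axis. The lugs stand 120 degrees apart just under the disc: each 8.5 mm wide, reaching to 48.4 mm from the axis, from 4 to 10 mm above the cover's origin. A small dark rivet head on top of the disc marks each lug.
- pot: The soaking pot: aluminium tub fixed to the bench, 70 mm high with its collar, foot flange of 116 mm diameter. Origin: centre of its underside. A steel collar (ring, 98 mm outer, 80 mm inner diameter) forms its rim; how the collar is turned on the pot differs each time and is NOT given by any pose: find it by turning the cover on the collar, or by looking.
- pot_rim (a point): Centre of the pot's mouth, at the top of the collar, 70 mm above the bench. Three notches, 120 degrees apart, 14 mm wide, 8 mm deep, cut through the collar from the top. The plug enters with 1.3 mm play all round. Off the notches the cover rides on its lugs, origin 4 mm below this point; fully home its disc lies on the collar, origin 10 mm below.
- flat_file: A flat file with a brown handle, 190 x 21 x 12 mm, a bystander lying between the pot and the cover; origin at the centre of its underside.
- tape_roll: A roll of yellow tape, 68 mm across, 19 mm high, a bystander at the left; origin at the centre of its underside.
- driver_red: A screwdriver with a red handle, 179 mm long, 17 mm thick, a bystander at the right, behind the work; origin at the centre of its underside.
- car_fob: A black car key fob, 76 x 37 x 15 mm, a bystander behind; origin at the centre of its underside.

How it is judged:
By the outcome, as a careful person would: the job done as asked, in the order asked, and still so for the second after the job is handed in, with the robot touching nothing.
It also fails if it takes over 70 s, if anything falls off the work surface, if the arm or the gripper's body presses on something with over 40 N, if the wrist force passes 120 N, or if a joint passes its speed limit or range.

### The arm

A 6-joint arm with a two-finger parallel gripper is mounted at the origin on a cart in front of the work surface, level with it; the furniture and walls round the work are solid. World frame = base frame: x ahead of the robot, y to its left, z up, the work surface at z = 0. Lengths are in m, angles in rad, forces in N, time in s.
With the tool pointing down it reaches from about 0.375 to 0.9 m from the base axis. Payload 3.1 kg.
Tool frame: the origin (TCP) lies at the very end of the fingers, on their centre line; the grasp point (between the pads) lies 19 mm behind it; z points along the fingers, y is the line along which they close (so a half turn about z gives the same grasp; the last joint's range is limited). The gripper opens to 87 mm and grips with 3 to 60 N. Pads are 19 mm wide; open, the fingers measure 117 mm over their backs; the gripper's body (75 mm by 190 mm) begins 51 mm behind the grasp point.
Start: joints at [-1.29, 0.527, 1.433, -0, 1.181, -0.178], TCP at [0.277, -0.56, 0.223] pointing down, gripper open.
Joint ranges: [-3.08, 3.08], [-0.75, 2.2], [0.22, 2.44], [-1.43, 4.57], [0, 2.65], [-2.85, 2.85]. Speed limits (rad/s): [2.79, 2.79, 3.14, 3.14, 3.14, 3.14].

### API

Orientations are given as [roll, pitch, yaw] about the fixed x, y, z axes, in that order (R = Rz(yaw) Ry(pitch) Rx(roll)).
In Python, from cell import bot, eyes, sign_off, finder gives the robot as it stands.
- The arm moves only by the shell command python3 -m handwheel 'ROWS'. ROWS is JSON, a list that holds one entry, the list of rows, each a list of 5 numbers: the opening, from 0 (shut) to 1 (fully open), then the shift along the tool's x, y, z in cm, then the turn about the tool's z in degrees. A call has 1 to 8 rows; each row is the pose to reach, as a shift and turn from the pose commanded when the call began, along the tool's axes at that moment; what a row does not reach only later rows make up. A row lasts 1/10 s, in which the tool goes at most 50 mm and 8.59 degrees, less where a joint would pass 70% of its speed; a pose out of reach is approached as far as the arm can. A call with a gripper value outside its range is refused whole. The fingers move at their own pace and stop on an object; the grip force is fixed at half the most. Time passes only in rows, so rows that repeat a pose let the fingers close. It gives the time, the measured TCP pose, the force, the opening and the grip force at its end, in the units of the state.
- bot.get_state(): the state, without advancing time (a new reading comes with each control period).
- eyes.capture(name): name is "scene" or "top" or "wrist"; returns a dict with "pixels" (384x512x3 uint8, blue, green, red), "fx", "fy", "cx", "cy" (pixels), "dist_coeffs" ([k1, k2, p1, p2, k3] as OpenCV has them; the pictures are not rectified), "rvec" (rotation vector, rad) and "tvec" (3), from world to camera coordinates, as OpenCV has them. Camera axes: x right, y down, z forward; pixel columns grow to the right and rows downward; lengths in m; the calibration is good to about 2 mm. A picture is of the moment at which its call begins. There is no depth.
- sign_off(): hands the job in; it is judged then, once.
Trained networks look in a picture, given as the dict that the camera call returned (one of the last four; its "shot" number tells which), for a name from the list of things; names that differ only in an ending like _2 or _b are one class to them, and where a whole thing is asked for, a point or a joint stands for the part that bears it (a point fixed in the world has none). Each returns a list of dicts, best first, with "p" (0 to 1); they miss things now and then, are a little off and sometimes report something else, mostly with a low value. They report only what shows in the picture. A call takes as long as a camera call.
- finder.recognise(label, picture): "rect" ([left, top, right, bottom] in pixels, round what is visible of it).
- finder.masks_of(label, picture): "mask" (384x512 bool, what is visible of it) and "rect" ([left, top, right, bottom] in pixels, round what is visible of it).
The state is a dict: "clock": time; "qpos": joint angles; "qvel": joint speeds; "tau": joint torques, N m; "position": TCP position; "orientation": TCP orientation; "wrist_force": force on the tool from outside, world axes, zero at the start; "ft_torque": the same for the moment, N m; "finger_gap": opening from 0.0 (shut) to 1.0 (fully open); "grip_force": force on a finger pad.
Only numpy, scipy, OpenCV 4.12 (cv2) and the standard library are available. Lean on these libraries where they do the work, as an engineer would, in place of code of your own. Each camera call takes 0.05 s, during which the arm holds its last target. There are 200 camera calls.

## Working session

There is one attempt and no reset: what is moved stays moved. The work goes in short steps, Python scripts to look and compute and a shell command to move; the robot and the scene stay as the last step left them, time stands still between calls to the robot, and variables do not carry over. Pictures are saved under pics/ and viewed, at most 10 in all, crops included, and the job is handed in when it is done.

```bash
ls; mkdir -p pics; cat > h.py <<'E'
import numpy as np, cv2
from cell import bot, eyes, sign_off, finder
def ray(c,uv):
    K=np.array([[c["fx"],0,c["cx"]],[0,c["fy"],c["cy"]],[0,0,1]]);d=np.array(c["dist_coeffs"],float)
    n=cv2.undistortPoints(np.array(uv,float).reshape(-1,1,2),K,d).reshape(-1,2)
    R=cv2.Rodrigues(np.array(c["rvec"],float))[0];t=np.array(c["tvec"],float).ravel()
    return -R.T@t,(np.c_[n,np.ones(len(n))])@R
def onz(c,uv,z):
    o,v=ray(c,uv);return o+v*((z-o[2])/v[:,2])[:,None]
def proj(c,P):
    K=np.array([[c["fx"],0,c["cx"]],[0,c["fy"],c["cy"]],[0,0,1]])
    return cv2.projectPoints(np.array(P,float).reshape(-1,1,3),np.array(c["rvec"],float),np.array(c["tvec"],float),K,np.array(c["dist_coeffs"],float))[0].reshape(-1,2)
E
python3 - <<'E'
from h import *
ims=[]
for n in("scene","top"):
    c=eyes.capture(n);cv2.imwrite(f"pics/{n}.png",c["pixels"])
    print(n,ray(c,[[256,192]]))
    for l in("cover","cover_grip","pot","flat_file","tape_roll","driver_red","car_fob"):
        r=finder.recognise(l,c)
        for q in r[:2]:
            x=q["rect"];print(l,round(q["p"],2),np.round(x),onz(c,[[(x[0]+x[2])/2,(x[1]+x[3])/2]],{"cover":.015,"pot":.07,"cover_grip":.03}.get(l,0.01)).round(3))
E
```

```text
pics
scene (array([-0.41811227,  0.57665696,  0.61739857]), array([[ 0.77734283, -0.43493933, -0.45461968]]))
cover 0.52 [333. 194. 346. 203.] [[ 0.474 -0.172  0.015]]
cover_grip 0.47 [331. 194. 350. 202.] [[ 0.453 -0.157  0.03 ]]
pot 0.97 [154. 217. 207. 260.] [[0.41  0.291 0.07 ]]
flat_file 0.89 [248. 216. 292. 257.] [[0.41  0.076 0.01 ]]
tape_roll 0.64 [119. 257. 157. 286.] [[0.423 0.384 0.01 ]]
driver_red 0.46 [330. 191. 353. 204.] [[ 0.482 -0.186  0.01 ]]
top (array([0.45812282, 0.06999872, 0.97134555]), array([[ 0.04257915,  0.0105807 , -0.99919718]]))
cover 0.6 [356. 175. 398. 214.] [[ 0.491 -0.222  0.015]]
cover_grip 0.97 [358. 174. 398. 216.] [[ 0.489 -0.219  0.03 ]]
cover_grip 0.24 [162. 175. 205. 218.] [[0.488 0.257 0.03 ]]
pot 0.82 [161. 178. 207. 220.] [[0.48  0.248 0.07 ]]
flat_file 0.78 [252. 184. 265. 257.] [[0.428 0.075 0.01 ]]
flat_file 0.26 [336. 157. 395. 162.] [[ 0.58  -0.195  0.01 ]]
driver_red 0.6 [337. 157. 397. 163.] [[ 0.579 -0.199  0.01 ]]
car_fob 0.58 [180. 144. 209. 160.] [[0.601 0.233 0.01 ]]
```

```bash
python3 - <<'E'
import cv2
a=cv2.imread("pics/top.png")[130:270,130:430];cv2.imwrite("pics/topc.png",cv2.resize(a,(750,350),interpolation=cv2.INTER_CUBIC))
E
```

```text
(no output)
```

View pics/topc.png

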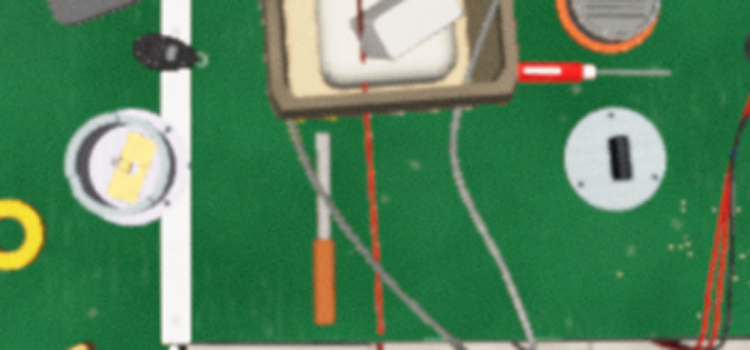

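View pics/scene.png

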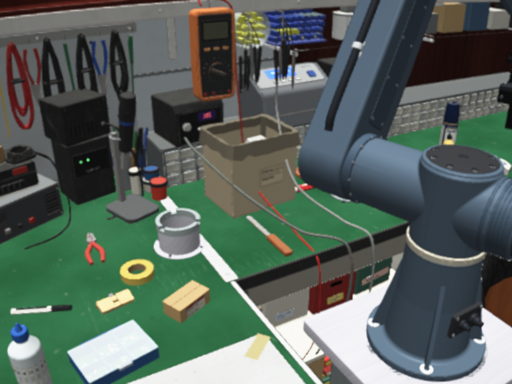

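The top view shows the cover at crop (615,158), with rivets at (612,115), (655,177) and (580,184) and its bar near-vertical. The pot is at (123,167), the file at (324,228), and a tall bin sits behind at (390,60). The scene view confirms that the bin is tall and the pot is clear of other things.

```bash
python3 - <<'E'
from h import *
c=eyes.capture("top")
f=lambda p:np.array(p)/2.5+[130,130]
r=onz(c,f([(612,115),(655,177),(580,184)]),.016);ce=r.mean(0);print("riv",r.round(4),ce.round(4),np.linalg.norm(r-ce,axis=1))
a=np.degrees(np.arctan2(*(r-ce).T[1::-1]));print(a)
# disc by circle
m=finder.masks_of("cover",c)
for q in m[:2]:
    P=cv2.findContours(q["mask"].astype('uint8'),0,1)[0];P=max(P,key=len).reshape(-1,2);w=onz(c,P,.015)
    print("disc",q["p"],w.max(0),w.min(0),(w.max(0)+w.min(0))/2)
b=onz(c,f([(608,137),(630,135),(614,181),(632,178)]),.045);print(b.round(3),b.mean(0))
print("box front",onz(c,f([(270,115),(518,100)]),.17).round(3), onz(c,f([(270,115),(518,100)]),.0).round(3))
m=finder.masks_of("pot",c)
for q in m[:2]:
    P=cv2.findContours(q["mask"].astype('uint8'),0,1)[0];P=max(P,key=len).reshape(-1,2);w=onz(c,P,.07)
    print("pot",q["p"],w.max(0),w.min(0)); cv2.imwrite("pics/m.png",q["mask"]*255)
x=c["pixels"][165:230,150:215];cv2.imwrite("pics/pot.png",cv2.resize(x,(585,585),interpolation=cv2.INTER_CUBIC))
s=bot.get_state();print(s["position"],s["orientation"],s["finger_gap"],s["wrist_force"],s["clock"])
E
```

```text
riv [[ 0.5373 -0.2167  0.016 ]
 [ 0.475  -0.2591  0.016 ]
 [ 0.4686 -0.183   0.016 ]] [ 0.4936 -0.2196  0.016 ] [0.0437225  0.04366435 0.0443546 ]
[   3.78525568 -115.21110305  124.35178998]
disc 0.72 [0.61973725 0.25964022 0.015     ] [0.58431634 0.19186134 0.015     ] [0.6020268  0.22575078 0.015     ]
disc 0.6 [ 0.54492147 -0.16834091  0.015     ] [ 0.44244194 -0.26779217  0.015     ] [ 0.49368171 -0.21806654  0.015     ]
[[ 0.514 -0.204  0.045]
 [ 0.515 -0.225  0.045]
 [ 0.471 -0.209  0.045]
 [ 0.474 -0.226  0.045]] [ 0.49339978 -0.21598244  0.045     ]
box front [[ 0.526  0.116  0.17 ]
 [ 0.537 -0.091  0.17 ]] [[ 0.54   0.125  0.   ]
 [ 0.554 -0.125  0.   ]]
pot 0.72 [0.53961299 0.27121304 0.07      ] [0.43431203 0.19860716 0.07      ]
[ 0.27737767 -0.56006275  0.22256309] [ 3.14156753e+00 -7.97691915e-06  4.59763636e-01] 1.001754102325398 [-0.48128684  0.02753387 -1.06090764] 0.95[ WARN:0@0.820] global loadsave.cpp:1063 imwrite_ Unsupported depth image for selected encoder is fallbacked to CV_8U.
```

View pics/pot.png

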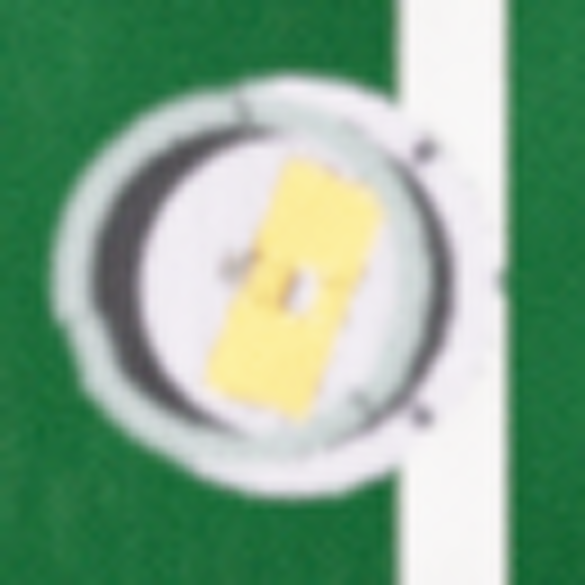

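The pot crop shows the collar centred near (247,270). There are faint notch marks around (245,105), (360,400) and (65,320), which I'll check from closer. First I'll move above the cover.

```bash
python3 -m handwheel '[[[1,4.3,-2.6,0.5,3],[1,8.6,-5.2,1,6],[1,13,-7.9,2,9],[1,17.3,-10.5,3,12],[1,21.6,-13.1,4,15],[1,26,-15.8,5,18],[1,30.2,-18.4,6,20],[1,34.5,-21.1,7,22]]]'; python3 -m handwheel '[[[1,0,0,0,0],[1,0,0,0,0],[1,0,0,0,0]]]'; python3 - <<'E'
from h import *
c=eyes.capture("wrist");cv2.imwrite("pics/w1.png",c["pixels"]);s=bot.get_state();print(s["position"],s["orientation"],s["qpos"])
print(proj(c,[s["position"]]),ray(c,[[256,192]]))
for l in("cover","cover_grip"):
  for q in finder.recognise(l,c)[:2]:print(l,q)
E
```

```text
clock: 1.75
position: [0.4884, -0.2253, 0.1545]
orientation: [3.141, -0.001, 0.074]
wrist_force: [0.5, -0.0, 0.1]
finger_gap: 1.002
grip_force: 0.0
clock: 2.05
position: [0.4875, -0.228, 0.155]
orientation: [3.14, -0.001, 0.075]
wrist_force: [-1.0, -0.9, 0.3]
finger_gap: 1.0
grip_force: 0.0
[ 0.48725058 -0.228397    0.15502726] [ 3.14056732e+00 -6.94025669e-04  7.42881880e-02] [-6.45915450e-01  5.04482226e-01  1.71869097e+00 -3.94223077e-04
  9.17221572e-01  8.50832556e-01]
[[255.94153396 240.50597534]] (array([ 0.5569856 , -0.22305315,  0.31613875]), array([[-0.24630233, -0.01923454, -0.96902719]]))
cover {'rect': [195.1, 127.1, 296.9, 223.8], 'p': 0.86}
cover_grip {'rect': [194.2, 125.3, 297.4, 225.4], 'p': 0.92}
```

View pics/w1.png

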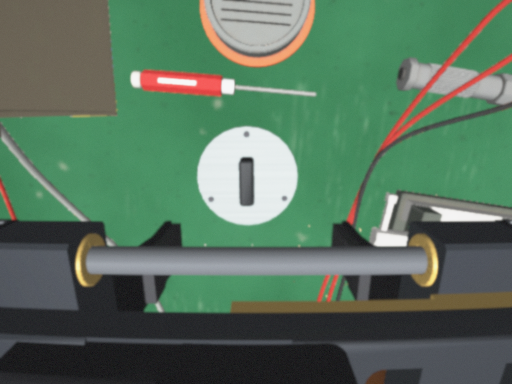

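The wrist view shows the cover at (247,175), with rivets at (246,134), (211,198) and (284,198) and its bar upright. A gray-white gadget sits to the right at (375,235).

```bash
cat >> h.py <<'E'
def delta(s,tx,ty,tz,yaw):
    y=s["orientation"][2];dx,dy=tx-s["position"][0],ty-s["position"][1]
    print("rows cm",100*(dx*np.cos(y)+dy*np.sin(y)),100*(dx*np.sin(y)-dy*np.cos(y)),100*(s["position"][2]-tz),"turn",np.degrees(y)-yaw)
E
python3 - <<'E'
from h import *
c=eyes.capture("wrist")
r=onz(c,[[246,134],[211,198],[284,198]],.016);ce=r.mean(0);print(r.round(4),ce,np.linalg.norm(r-ce,axis=1),np.degrees(np.arctan2(*(r-ce).T[1::-1])))
b=onz(c,[[240,158],[253,158],[240,204],[253,204]],.045);print(b.round(4),b.mean(0))
print(onz(c,[[375,240],[372,235]],0),onz(c,[[375,240],[395,195]],0.08))
delta(bot.get_state(),ce[0],ce[1],.02,4.3)
E
```

```text
[[ 0.5381 -0.2155  0.016 ]
 [ 0.4705 -0.1836  0.016 ]
 [ 0.476  -0.2589  0.016 ]] [ 0.49485695 -0.21931039  0.016     ] [0.04340355 0.04324355 0.04382778] [   5.09868968  124.32750826 -115.46733916]
[[ 0.5182 -0.2123  0.045 ]
 [ 0.519  -0.224   0.045 ]
 [ 0.475  -0.2149  0.045 ]
 [ 0.4758 -0.227   0.045 ]] [ 0.49699654 -0.21953612  0.045     ]
[[ 0.42974471 -0.36965295  0.        ]
 [ 0.43559293 -0.36506794  0.        ]] [[ 0.46183299 -0.33275903  0.08      ]
 [ 0.50240291 -0.3424296   0.08      ]]
rows cm 0.8542687751262327 -0.8516768787876449 13.495064292265852 turn -0.09751193708048955
```

```bash
python3 -m handwheel '[[[0.7,0.5,-0.5,2,0],[0.6,0.8,-0.85,5,0],[0.6,0.8,-0.85,8.5,0],[0.6,0.8,-0.85,11,0],[0.6,0.8,-0.85,12.5,0],[0.6,0.8,-0.85,13.4,0],[0.6,0.8,-0.85,13.4,0],[0.6,0.8,-0.85,13.4,0]]]'; python3 -m handwheel '[[[0,0,0,0,0],[0,0,0,0,0],[0,0,0,0,0],[0,0,0,0,0],[0,0,0,0,0],[0,0,0,0,0]]]'
```

```text
clock: 3.05
position: [0.495, -0.2186, 0.0211]
orientation: [3.141, -0.001, 0.075]
wrist_force: [0.6, -0.2, -0.7]
finger_gap: 0.599
grip_force: 0.0
clock: 3.65
position: [0.4948, -0.2178, 0.0207]
orientation: [3.141, -0.0, 0.076]
wrist_force: [-0.5, 0.5, 1.6]
finger_gap: 0.16
grip_force: 30.0
```

```bash
python3 -m handwheel '[[[0,0,0,-3,0],[0,0,0,-7,0],[0,-2,0,-12,0],[0,-5,0,-16,0],[0,-8,0,-19,0],[0,-9,0,-20,0],[0,-9,0,-20,0],[0,-9,0,-20,0]]]'; python3 -m handwheel '[[[0,0,-4,0,0],[0,0,-9,0,0],[0,0,-14,0,0],[0,0,-19,0,0],[0,0,-24,0,0],[0,0,-29,0,0],[0,0,-34,0,0],[0,0,-39,0,0]]]';python3 -m handwheel '[[[0,-2,-4,0,0],[0,-3,-7,0,0],[0,-3,-8,0,0],[0,-3,-8,0,0],[0,-3,-8,0,0],[0,-3,-8,0,0]]]'; python3 - <<'E'
from h import *
c=eyes.capture("wrist");cv2.imwrite("pics/w2.png",c["pixels"])
for q in finder.recognise("pot",c)[:2]:print(q)
t=eyes.capture("top");cv2.imwrite("pics/t2.png",t["pixels"])
print(onz(t,[[150+247/9,165+270/9]],.07))
E
```

```text
clock: 4.45
position: [0.4052, -0.2245, 0.2199]
orientation: [-3.141, -0.0, 0.075]
wrist_force: [-1.0, 0.3, -2.7]
finger_gap: 0.159
grip_force: 30.0
clock: 5.25
position: [0.375, 0.167, 0.219]
orientation: [-3.141, 0.003, 0.077]
wrist_force: [1.2, -0.5, -2.6]
finger_gap: 0.159
grip_force: 30.0
clock: 5.85
position: [0.3401, 0.2409, 0.2202]
orientation: [3.141, 0.001, 0.074]
wrist_force: [0.2, -0.2, -2.9]
finger_gap: 0.161
grip_force: 30.0
{'rect': [195.5, 5.7, 296.6, 92.3], 'p': 0.83}
[[0.49037332 0.26336211 0.07      ]]
```

View pics/w2.png

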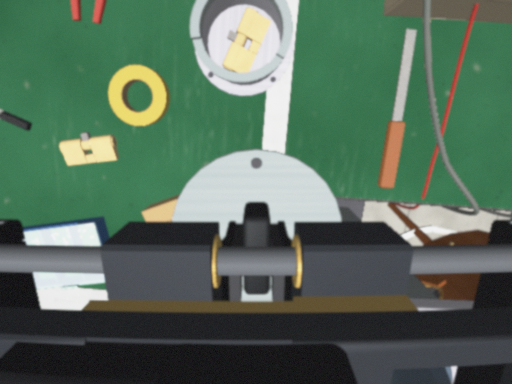

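The pot sits at the top edge (242,45) and is partly cut off. The cover is held level and its front rivet is at (257,162). I'll move forward a little for a better view.

```bash
python3 -m handwheel '[[[0,2,-0.5,0,0],[0,3,-1,0,0],[0,3,-1,0,0],[0,3,-1,0,0],[0,3,-1,0,0]]]'; python3 - <<'E'
from h import *
c=eyes.capture("wrist")
for q in finder.recognise("pot",c)[:2]:print(q)
x=c["pixels"][0:140,170:330];cv2.imwrite("pics/w3.png",cv2.resize(x,(640,560),interpolation=cv2.INTER_CUBIC))
E
```

```text
clock: 6.5
position: [0.3675, 0.2536, 0.2204]
orientation: [3.141, 0.002, 0.076]
wrist_force: [0.5, 0.7, -3.0]
finger_gap: 0.159
grip_force: 30.0
{'rect': [208.4, 21.4, 295.7, 124.0], 'p': 0.93}
```

View pics/w3.png

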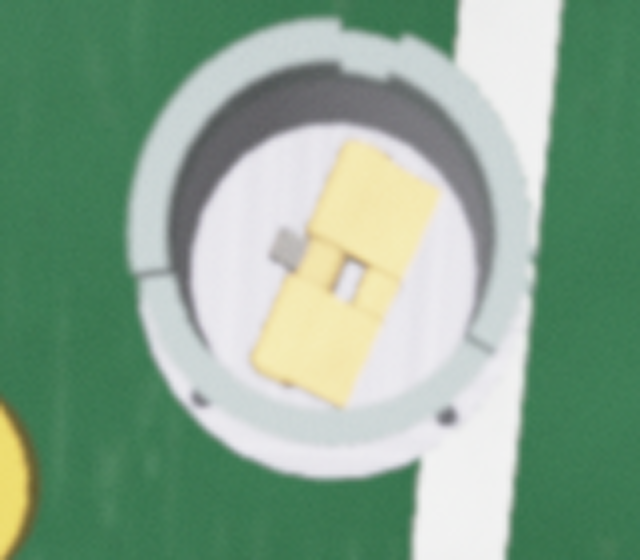

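The crop clearly shows the collar: one notch lies between (342,20) and (405,37), with notch walls at (153,272) and (483,343).

```bash
python3 - <<'E'
from h import *
from scipy.optimize import least_squares
c=eyes.capture("wrist");s=bot.get_state()
f=lambda p:np.array(p,float)/4+[170,0]
o=onz(c,f([(342,20),(405,37),(129,220),(150,130),(200,65),(270,28),(525,180),(490,90),(440,52)]),.07)
q=least_squares(lambda p:np.hypot(o[:,0]-p[0],o[:,1]-p[1])-p[2],[.49,.25,.049]);print("circle",q.x,q.fun.round(4))
q=least_squares(lambda p:np.hypot(o[:,0]-p[0],o[:,1]-p[1])-.049,[.49,.25]);C=q.x;print("circle r fixed",C)
for p in[(342,20),(405,37),(133,275),(171,270),(470,337),(495,352)]:
    w=onz(c,f([p]),.07)[0];print(p,w[:2].round(4),np.hypot(*(w[:2]-C)),np.degrees(np.arctan2(w[1]-C[1],w[0]-C[0])))
# rivet front of cover held; cover z origin = tcp-.0207
r=onz(c,[[257,162]],s["position"][2]-.0207+.016)[0];print("rivet",r,s["position"],np.degrees(s["orientation"][2]))
E
```

```text
circle [0.48944677 0.26589623 0.04913266] [-0.0004 -0.0008 -0.0003  0.0003  0.0004 -0.0001 -0.0005  0.0014 -0.    ]
circle r fixed [0.48960994 0.26592533]
(342, 20) [0.5382 0.2668] 0.04858929035088272 1.0017966301456729
(405, 37) [0.5356 0.2517] 0.04817012228718591 -17.12087407234084
(133, 275) [0.4775 0.3132] 0.04881079943438782 104.34088404975613
(171, 270) [0.4793 0.304 ] 0.03945516732765107 105.12939477522728
(470, 337) [0.4692 0.23  ] 0.041316498778196584 -119.55440429759605
(495, 352) [0.4662 0.2235] 0.04846447758806822 -118.87646579992816
rivet [0.41226968 0.25611882 0.2159093 ] [0.3679063  0.25380672 0.2206093 ] 4.353726863629648
```

```bash
python3 -m handwheel '[[[0,3,-0.1,0,3],[0,7,-0.15,1,6],[0,10,-0.2,3,9],[0,12.2,-0.2,5,12.2],[0,12.2,-0.2,8,12.2],[0,12.2,-0.2,9,12.2],[0,12.2,-0.2,9,12.2],[0,12.2,-0.2,9,12.2]]]'; python3 - <<'E'
from h import *
s=bot.get_state();delta(s,.4896,.2657,.095,-7.8);print(s["position"],s["wrist_force"])
c=eyes.capture("wrist");cv2.imwrite("pics/w4.png",c["pixels"][60:300,100:420])
c=eyes.capture("scene");cv2.imwrite("pics/s4.png",cv2.resize(c["pixels"][180:280,120:260],None,fx=5,fy=5,interpolation=2))
E
```

```text
clock: 7.45
position: [0.4899, 0.2654, 0.1313]
orientation: [-3.141, -0.0, -0.137]
wrist_force: [0.3, 1.1, -2.7]
finger_gap: 0.161
grip_force: 30.0
rows cm -0.03132273690730041 -0.0237338503108514 3.6279856040261267 turn -0.030808724504897356
[0.48987797 0.2654222  0.13127986] [ 0.33802103  1.05754728 -2.72965327]
```

View pics/s4.png

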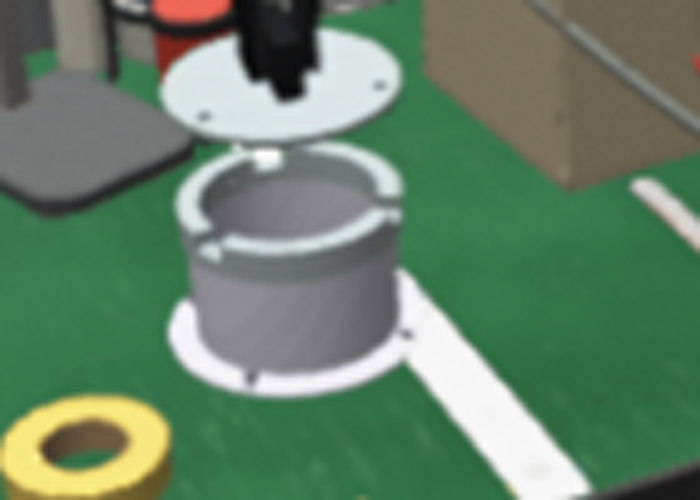

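The cover hovers over the collar. Its rivets at (204,117) and (379,85) line up above the notches at (207,245) and (388,212), so I'm lowering it slowly.

```bash
python3 -m handwheel '[[[0,0,0,1.2,0],[0,0,0,2,0],[0,0,0,2.6,0],[0,0,0,3.1,0],[0,0,0,3.5,0],[0,0,0,3.8,0],[0,0,0,4,0],[0,0,0,4,0]]]';python3 -m handwheel '[[[0,0,0,0.2,0],[0,0,0,0.4,0],[0,0,0,0.6,0],[0,0,0,0.6,0],[0,0,0,0.6,0]]]'
```

```text
clock: 8.35
position: [0.49, 0.2652, 0.0904]
orientation: [3.141, 0.0, -0.137]
wrist_force: [0.4, 0.9, -1.8]
finger_gap: 0.161
grip_force: 30.0
clock: 8.85
position: [0.4901, 0.2654, 0.0845]
orientation: [-3.141, 0.0, -0.137]
wrist_force: [0.2, 1.1, -3.6]
finger_gap: 0.159
grip_force: 30.0
```

```bash
python3 -m handwheel '[[[0,0,0,0.2,0],[0,0,0,0.3,0],[0,0,0,0.4,0],[0,0,0,0.4,0],[0,0,0,0.4,0]]]'
```

```text
clock: 9.35
position: [0.4901, 0.2655, 0.0807]
orientation: [-3.141, 0.0, -0.137]
wrist_force: [-0.4, 1.7, 0.7]
finger_gap: 0.16
grip_force: 30.0
```

```bash
python3 -m handwheel '[[[0,0,0,0.1,0],[0,0,0,0.1,0],[0,0,0,0.1,0]]]'; python3 -m handwheel '[[[0.3,0,0,-0.1,0],[0.4,0,0,-0.1,0],[0.5,0,0,-0.1,0],[0.6,0,0,-0.1,0],[0.6,0,0,-0.1,0],[0.6,0,0,-0.1,0]]]'
```

```text
clock: 9.65
position: [0.49, 0.2655, 0.0807]
orientation: [-3.141, -0.0, -0.137]
wrist_force: [-2.9, 1.3, 6.3]
finger_gap: 0.157
grip_force: 30.0
clock: 10.25
position: [0.4901, 0.2652, 0.0805]
orientation: [3.141, 0.0, -0.137]
wrist_force: [-0.1, -0.1, 0.2]
finger_gap: 0.569
grip_force: 0.0
```

It's resting on a hard stop at the fully-home height and the fingers have released. I'll retreat straight up and check.

```bash
python3 -m handwheel '[[[0.6,0,0,-1,0],[0.6,0,0,-3,0],[0.6,0,0,-6,0],[0.6,0,0,-10,0],[0.6,-3,0,-13,0],[0.6,-7,0,-14,0],[0.6,-9,0,-14,0],[0.6,-9,0,-14,0]]]'; python3 - <<'E'
from h import *
a=eyes.capture("scene")["pixels"][190:270,130:230];c=eyes.capture("wrist");b=c["pixels"][0:180,150:350]
cv2.imwrite("pics/end.png",np.hstack([cv2.resize(a,(400,320),interpolation=2),cv2.resize(b,(356,320),interpolation=2)]))
E
```

```text
clock: 11.05
position: [0.3977, 0.2776, 0.2218]
orientation: [3.141, 0.001, -0.135]
wrist_force: [0.4, 0.1, -0.0]
finger_gap: 0.601
grip_force: 0.0
```

View pics/end.png

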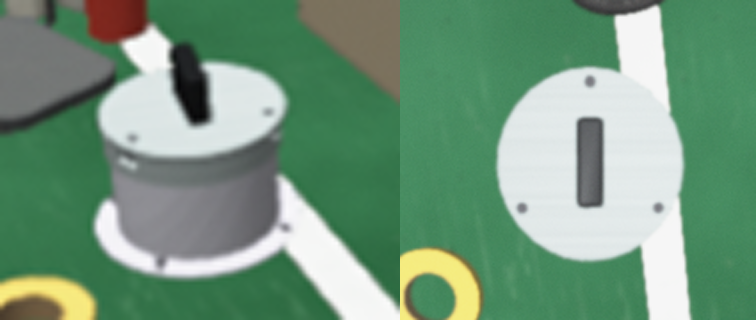

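The cover lies flush and level on the collar, with its disc edge at (190,150) against the collar and its rivets over the notches at (130,140) and (268,112). The gripper is clear.

```bash
python3 -c "
from cell import sign_off
print(sign_off())"
```

```text
the job is handed in; nothing more can be done
None
```

The cover is fully home and level on the pot's collar with its lugs in the notches, the gripper has let go and is clear, no bystander was touched on the way as far as I could see, and the job was handed in at about 11 s.

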